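# Start the padding press screw

## Task

Two note pads lie ready in the padding press, whose pressure plate floats on springs. Take the black hand knob and push it straight down through the whole spring stroke until the screw stands on the threaded boss; still pressing lightly, turn it backward (anticlockwise from above) until you feel the thread drop, then turn it forward one full turn so that the thread holds the plate down. Finish while still gripping the knob, holding the screw just started like that, and leave the things round the press alone.

Things in the scene. Friction and masses are not known exactly. Their poses are not given: they have to be found in the camera images.
- press: Padding press fixed to the table: green base 150 (x) x 300 (y) x 16 mm, origin at the table top under the screw axis; z is up. Guide columns 14 mm thick, 132 mm high, stand on its y axis 128 mm either side of the screw; fence 66 mm high at x = +53 mm. Two note pads, fixed, lie under the plate.
- boss_mouth (a point): Mouth of the steel threaded boss on the base, on the screw axis, 46 mm above the table. Its inner thread is right-handed, single start, pitch 5 mm (5 mm down per turn clockwise from above), and begins 3 mm below the mouth. Pressing more than about 30 N over the springs can force the threads over each other.
- plate_top (a point): Centre of the top of the floating aluminium pressure plate (92 x 292 x 12 mm), 98 mm above the table at rest. The captive screw turns in it and rises and sinks with it; a steel collar there is 7 mm high, 42 mm wide.
- knob: Black fluted round hand knob, 45 mm in diameter, 32 mm high, white pointer line on top along its own x; origin at the centre of its underside on the screw axis, z up. Fast on the captive screw. At rest its underside is 124 mm above the table and 26 mm above the plate; a 19 mm neck joins them.
- knob_grip (a point): Grip point: on the knob's axis, 18 mm above its underside (142 mm above the table at rest). Fingertips there clear the plate and collar.
- plate (a joint): How far plate, screw and knob are pushed down, m: 0 at rest. Springs push up about 5 N at 0, plus 0.4 N per mm. At 0.012 to 0.013 the screw's thread end stands on top of the boss's thread. At the drop it can sink to 0.017. Engaged: 0.016 to 0.017, plus 0.0008 per rad of joint spindle. Let go before it is 0.5 rad forward of the drop, it springs up; later the thread holds it.
- spindle (a joint): Turn of knob and screw, rad; grows clockwise from above (forward), counting on past a turn. The thread ends pass, so that the screw can drop, between 0 and -0.25; the start lies 0.35 to 1.25 forward of 0. Turning takes 0.03 to 0.05 N m; let go, it stays where it is.
- glue_tin: White tin of padding adhesive, 69 mm in diameter, 71 mm high, loose, to be left alone; origin at the centre of its underside.
- folder: White bone folder, 22 x 155 x 8 mm, long along its y, loose, to be left alone; origin at the centre of its underside.
- shears: Scissors with red handles, 87 x 199 x 9 mm, loose, to be left alone; origin at the centre of the underside.
- marker: Black marker pen, 19 x 133 x 19 mm, long along its y, loose, to be left alone; origin at the centre of its underside.

How it is judged (in metres and radians):
On the way, in this order (a step that is already met when the one before it is completed fails the run):
1. the knob is pushed down through the spring stroke until the screw stands on the boss's thread (value of joint plate between 0.0115 and 0.0145 m and value of joint spindle above 0 rad), for 0.1 s.
2. turned backward, the screw has dropped into the thread (value of joint plate above 0.0157 m and value of joint spindle below 0.2 rad), for 0.1 s.
At the end, for the whole second after the job is handed in: The screw is engaged in the boss one turn forward of the drop, give or take a fifth of a turn (joint spindle 4.9 to 7.5 rad, joint plate 18.5 to 24.5 mm), it no longer turns, the fingers still grip the knob (more than 5 N), and the loose things lie within 30 mm of where they were (value of joint spindle between 4.9 and 7.5 rad and value of joint plate between 0.0185 and 0.0245 m and contact force between the fingers and knob above 5 N and velocity of joint spindle between -0.1 and 0.1 rad/s and distance of each of glue_tin, folder, shears, marker from where it was at the start of the episode below 0.03 m); the arm keeps its last pose, push and grip.
It fails at once if a loose thing beside the press is knocked away (distance of any of glue_tin, folder, shears, marker from where it was at the start of the episode above 0.04 m).
It fails at once if the threads are forced over each other by pressing hard or pulling, instead of letting them drop (value of joint spindle between 0.3 and 1.3 rad and value of joint plate between 0.0142 and 0.0155 m).
It also fails if it takes over 67 s, if anything falls off the work surface, if the arm or the gripper's body presses on something with over 40 N, if the wrist force passes 120 N, or if a joint passes its speed limit or range.

## Robot

A 6-joint arm with a two-finger parallel gripper is mounted at the origin on a cart in front of the work surface, level with it; the furniture and walls round the work are solid. World frame = base frame: x ahead of the robot, y to its left, z up, the work surface at z = 0. Lengths are in mm, angles in rad, forces in N, time in s.
With the tool pointing down it reaches from about 350 to 975 mm from the base axis. Payload 7.1 kg.
Tool frame: the origin (TCP) lies at the very end of the fingers, on their centre line; the grasp point (between the pads) lies robot.grasp_offset behind it (robot.grasp_offset is the distance from the TCP to the grasp point, in mm); z points along the fingers, y is the line along which they close (so a half turn about z gives the same grasp; the last joint's range is limited). The gripper opens to 88 mm and grips with 3 to 60 N. Pads are 20 mm wide; open, the fingers measure 115 mm over their backs; the gripper's body (75 mm by 178 mm) begins 61 mm behind the grasp point.
Start: joints at [1.181, 0.423, 1.63, -0, 1.089, -0.019], TCP at [226.443, 582.519, 222.675] pointing down, gripper open.
Joint ranges: [-3, 3], [-0.9, 2.11], [0.09, 2.58], [-1.31, 4.45], [0.11, 2.69], [-2.54, 2.54]. Speed limits (rad/s): [2.39, 2.39, 3.01, 3.14, 3.14, 3.14].

## Interface

Orientations are given as a unit quaternion [w, x, y, z].
In Python, from bench import robot gives the robot as it stands.
- The arm moves only by the tool apply_moves, never from a script. Its argument "motion" is one flat list of numbers, 4 for each row, row after row: the shift along the world's x, y, z in m, then the turn about the world's z in degrees. In form: [x, y, z, twist, x, y, z, twist, ...]. A call has 1 to 12 rows; each row is the pose to reach, as a shift and turn from the pose commanded when the call began; what a row does not reach only later rows make up. A row lasts 1/12 s, in which the tool goes at most 41.7 mm and 7.16 degrees, less where a joint would pass 70% of its speed; a pose out of reach is approached as far as the arm can. A call with a gripper value outside its range is refused whole. "gripper" is the opening, from 0 (shut) to 1 (fully open), set as the call begins (left out, the last holds). The fingers move at their own pace and stop on an object; "newtons" is the grip in N (left out, the last holds). Time passes only in rows, so rows that repeat a pose let the fingers close. It gives the time, the measured TCP pose, the force, the opening and the grip force at its end, in the units of the state.
- robot.get_state(): the state, without advancing time (a new reading comes with each control period).
- robot.get_image(name): name is "side" or "top"; returns the picture (400x640x3 uint8, red, green, blue); there is no depth.
- robot.camera_info(name): a dict with "mtx" (3x3 intrinsics, pixels), "extrinsics" (4x4, takes a point from camera to world coordinates). Camera axes: x right, y down, z forward; pixel columns grow to the right and rows downward; lengths in mm; the calibration is good to about 2 mm. A picture is of the moment at which its call begins. camera_info takes no time and is no camera call.
- robot.sign_off(): hands the job in; it is judged then, once.
Trained networks look in the newest picture that a camera, given by its name, has taken for a name from the list of things; names that differ only in an ending like _2 or _b are one class to them, and where a whole thing is asked for, a point or a joint stands for the part that bears it (a point fixed in the world has none). Each returns a list of dicts, best first, with "score" (0 to 1); they miss things now and then, are a little off and sometimes report something else, mostly with a low value. They report only what shows in the picture. A call takes as long as a camera call.
- robot.spot_in(camera, name): "rect" ([left, top, width, height] in pixels, round what is visible of it).
- robot.tip_of(camera, name): "xy" ([column, row] in pixels: a listed point, or the origin of a listed thing).
The state is a dict: "t": time; "qpos": joint angles; "qd": joint speeds; "tau": joint torques, N m; "ee_pos": TCP position; "ee_rot": TCP orientation; "force": force on the tool from outside, world axes, zero at the start; "wrist_torque": the same for the moment, N m; "grip_width": opening from 0.0 (shut) to 1.0 (fully open); "gripper_force": force on a finger pad.
Only numpy, scipy, OpenCV 4.12 (cv2) and the standard library are available. Lean on these libraries where they do the work, as an engineer would, in place of code of your own. Each camera call takes 0.05 s, during which the arm holds its last target. There are 200 camera calls.

## Working session

There is one attempt and no reset: what is moved stays moved. The work goes in short steps, Python scripts to look and compute and a tool call to move; the robot and the scene stay as the last step left them, time stands still between calls to the robot, and variables do not carry over. Pictures are saved under pics/ and viewed, at most 10 in all, crops included, and the job is handed in when it is done.

Besides the shell and the picture viewer there is one more tool, called after "Request:" in YAML: its name, and indented under it one key for each argument. apply_moves: Moves the arm, as the interface text tells. Its arguments: {"type":"object","properties":{"motion":{"type":"array"},"gripper":{"type":"number"},"newtons":{"type":"number"}},"required":["motion"]}

```bash
mkdir -p pics; cat > h.py <<'E'
import numpy as np,cv2
from bench import robot
def ray(cam,xy,z):
    i=robot.camera_info(cam);K=np.array(i["mtx"]);E=np.array(i["extrinsics"])
    d=E[:3,:3]@np.linalg.inv(K)@[xy[0],xy[1],1];o=E[:3,3]
    return (o+d*(z-o[2])/d[2]).round(1)
def tri(a,b):
    A=[];B=[]
    for cam,xy in (("side",a),("top",b)):
        i=robot.camera_info(cam);K=np.array(i["mtx"]);E=np.array(i["extrinsics"])
        d=E[:3,:3]@np.linalg.inv(K)@[xy[0],xy[1],1];d/=np.linalg.norm(d);P=np.eye(3)-np.outer(d,d)
        A.append(P);B.append(P@E[:3,3])
    return np.linalg.lstsq(np.vstack(A),np.hstack(B),rcond=None)[0].round(1)
def save(cam,n): cv2.imwrite("pics/"+n,cv2.cvtColor(robot.get_image(cam),cv2.COLOR_RGB2BGR))
E
python3 - <<'E'
from h import *
save("top","top0.png");save("side","side0.png")
print(robot.grasp_offset,{k:np.round(v,3).tolist() for k,v in robot.get_state().items()})
z={"knob_grip":142,"knob":124,"plate_top":98,"press":0,"glue_tin":0,"folder":0,"shears":0,"marker":0}
for n in z:
    for c in ("top","side"):
        for r in robot.tip_of(c,n)[:2]: print(n,c,round(r["score"],2),np.round(r["xy"],1),ray(c,r["xy"],z[n]))
E
```

```text
18.700000000000003 {'t': 0.1, 'qpos': [1.181, 0.424, 1.631, 0.0, 1.089, -0.019], 'qd': [0.001, -0.004, -0.001, 0.001, 0.001, 0.002], 'tau': [-0.0, -54.561, -27.432, 0.065, 0.019, -0.0], 'ee_pos': [226.272, 582.067, 221.972], 'ee_rot': [-0.0, 0.184, 0.983, -0.001], 'force': [-0.238, 0.03, 0.548], 'wrist_torque': [-0.018, -0.012, 0.015], 'gripper_force': 0.0, 'grip_width': 1.001}
knob_grip top 0.63 [461.1 165.8] [ 636.8 -403.3  142. ]
knob_grip top 0.46 [276.7 212.1] [498.9  89.1 142. ]
knob_grip side 0.71 [359.6 179.9] [ 417.2 -130.8  142. ]
knob_grip side 0.56 [331.8 208. ] [493. 101. 142.]
knob top 0.51 [279.3 214.8] [491.9  83.7 124. ]
knob side 0.71 [336.  213.7] [479.  104.4 124. ]
plate_top top 0.74 [280.7 214.4] [493.1  82.2  98. ]
plate_top side 0.74 [329.5 220.1] [500.2 102.2  98. ]
press top 0.76 [282.6 212.6] [498.7  85.4   0. ]
press side 0.69 [332.2 240.4] [495.1  67.    0. ]
press side 0.68 [333.8 210. ] [ 513.4 -155.1    0. ]
glue_tin top 0.66 [459.8 169.1] [ 644.4 -445.9    0. ]
glue_tin top 0.25 [276. 214.] [494. 105.   0.]
glue_tin side 0.64 [312.8 180.2] [ 635.4 -425.2    0. ]
folder top 0.81 [413.6 254.9] [ 382.4 -310.4    0. ]
folder side 0.5 [370.  190.6] [ 381.6 -346.2   -0. ]
shears top 0.65 [450.8 237.8] [ 436.4 -421.7    0. ]
shears side 0.52 [357.8 177.2] [ 440.6 -480.5    0. ]
marker top 0.86 [189.2 228.3] [444.7 361.8   0. ]
marker side 0.53 [337.4 295.2] [448.1 358.4   0. ]
```

View pics/top0.png

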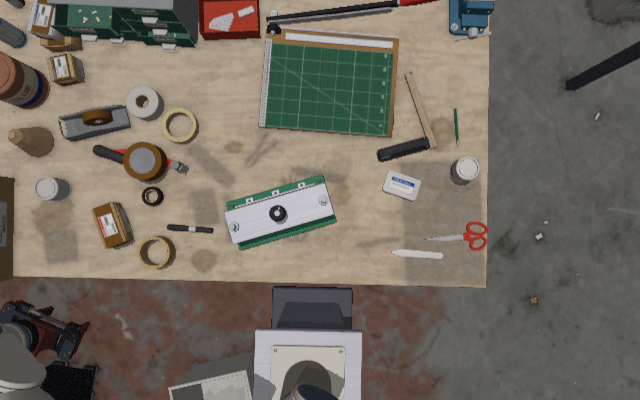

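View pics/side0.png

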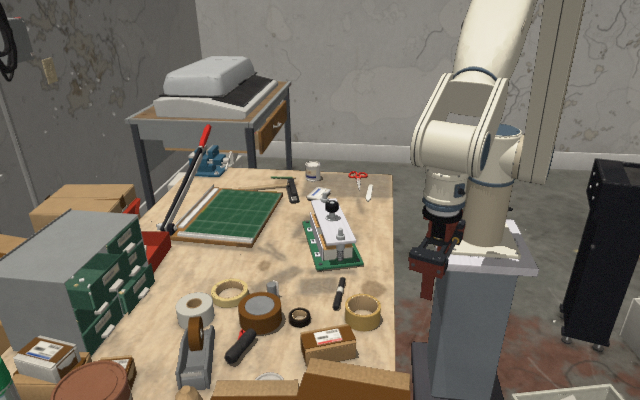

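The top view shows the press at about (280,213) with the black knob at (278,213). The side view has the knob at (332,206). The tin, folder and shears lie well off to the right, and the marker lies at (190,229). Next I refine the knob's centre.

```bash
python3 - <<'E'
from h import *
t=cv2.imread("pics/top0.png")[165:260,215:345];s=cv2.imread("pics/side0.png")[190:275,290:370]
for nm,c,cam,ox,oy,p in (("top",t,"top",215,165,(63,48)),("side",s,"side",290,190,(42,16))):
    m=(c.max(2)<75).astype(np.uint8)
    n,l,st,ce=cv2.connectedComponentsWithStats(m)
    for i in range(1,n):
        if st[i,4]>15: print(nm,st[i]+[ox,oy,0,0,0],ce[i]+[ox,oy])
# press orientation from white plate (top)
m=((t.min(2)>140)&(t.max(2).astype(int)-t.min(2)<40)).astype(np.uint8)
n,l,st,ce=cv2.connectedComponentsWithStats(m);i=1+st[1:,4].argmax()
r=cv2.minAreaRect(np.argwhere(l==i)[:,::-1].astype(np.float32)+np.float32([215,165]));print(r,ray("top",r[0],98),[ray("top",b,98) for b in cv2.boxPoints(r)])
a=cv2.resize(t,None,fx=5,fy=5,interpolation=2)[:, :];b=cv2.resize(s,None,fx=5,fy=5,interpolation=2)
cv2.imwrite("pics/c1.png",a);cv2.imwrite("pics/c2.png",b)
for c in("top","side"):print(np.array(robot.camera_info(c)["extrinsics"])[:3,3],robot.camera_info(c)["mtx"][0][0])
E
```

```text
top [270 206  16  15 159] [277.50943396 213.28301887]
top [239 215  97  31 351] [287.14245014 229.97720798]
side [290 190   9  13  76] [293.56578947 195.78947368]
side [326 201  13  12 114] [331.65789474 206.73684211]
side [329 249  31  16 174] [345.3908046  259.57471264]
side [318 268  13   4  19] [323.         269.26315789]
((277.4583740234375, 209.7345428466797), (39.807884216308594, 105.14820861816406), 73.49563598632812) [505.8  91.6  98. ] [array([513.1, 246.5,  98. ]), array([603.6, -29.8,  98. ]), array([498.4, -63.9,  98. ]), array([408.8, 211.8,  98. ])]
[ 491.7492255   -24.66912492 1299.06971816] 432.96220091100207
[ 351.98033706 1381.88024823  811.30348113] 453.66197662182367
```

View pics/c1.png

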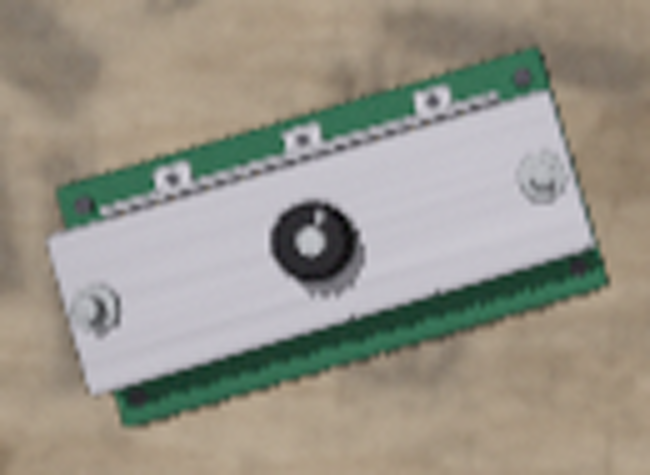

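View pics/c2.png

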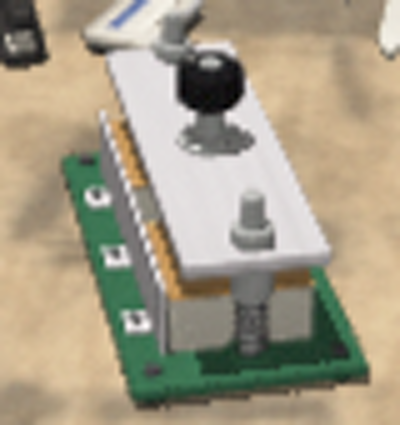

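The crops show the knob's top disc centred at about (277.6,213.2) in the top picture. In the side picture the knob's body is centred at about (332,206.3). I triangulate from these two.

```bash
python3 - <<'E'
from h import *
print(tri((332,206.3),(277.6,213.2)),ray("top",(277.6,213.2),154),ray("side",(332,206.3),141))
f=lambda x,y:(x/5+215-.4,y/5+165-.4)
P=[ray("top",f(*p),98) for p in((50,237),(548,92),(597,248),(93,393))]
print(P,np.mean(P,0),np.linalg.norm(P[0]-P[1]),np.linalg.norm(P[1]-P[2]))
C=[ray("top",f(*p),132) for p in((98,305),(542,172))];print(C,np.mean(C,0),np.linalg.norm(C[0]-C[1]))
E
```

```text
[495.   86.7 140.7] [496.   85.5 154. ] [493.9  87.1 141. ]
[array([495.7, 237.1,  98. ]), array([583.5, -35.8,  98. ]), array([497.5, -65.3,  98. ]), array([410.4, 210.5,  98. ])] [496.775  86.625  98.   ] 286.6762110814219 90.9189199231931
[array([459.8, 202.8, 132. ]), array([537.6, -33.4, 132. ])] [498.7  84.7 132. ] 248.6830915040265
```

Request:
apply_moves:
  motion: [0.014, -0.025, 0, -1, 0.027, -0.05, 0, -2, 0.041, -0.074, 0, -3, 0.054, -0.099, 0, -4, 0.068, -0.124, 0, -5, 0.081, -0.149, 0, -6, 0.095, -0.174, 0, -7, 0.108, -0.198, 0, -8, 0.122, -0.223, 0, -9, 0.135, -0.248, 0, -10, 0.148, -0.273, 0, -11, 0.162, -0.298, 0, -12]
  gripper: 1

```text
t: 1.9
ee_pos: [388.8, 283.3, 222.9]
ee_rot: [0.0, 0.286, 0.958, 0.0]
force: [1.2, 1.0, 0.1]
grip_width: 0.997
gripper_force: 0.0
```

Request:
apply_moves:
  motion: [0.014, -0.025, 0, -1, 0.027, -0.05, 0, -2, 0.041, -0.074, 0, -3, 0.054, -0.099, 0, -4, 0.068, -0.124, 0, -4, 0.081, -0.149, 0, -4, 0.095, -0.174, 0, -4, 0.1075, -0.198, 0, -4, 0.1075, -0.198, 0, -4, 0.1075, -0.198, 0, -4, 0.1075, -0.198, 0, -4]

```text
t: 2.82
ee_pos: [495.6, 86.7, 222.6]
ee_rot: [-0.0, 0.32, 0.948, 0.0]
force: [0.3, 0.4, -0.0]
grip_width: 1.003
gripper_force: 0.0
```

```bash
python3 - <<'E'
from h import *
print({k:np.round(v,3).tolist() for k,v in robot.get_state().items()})
t=robot.get_image("top")[...,::-1][140:290,190:390];s=robot.get_image("side")[...,::-1][150:250,280:400]
cv2.imwrite("pics/d.png",np.hstack([cv2.resize(t,(400,300)),cv2.resize(s,(360,300),interpolation=2)]))
E
```

```text
{'t': 2.817, 'qpos': [0.149, 0.245, 1.895, 0.0, 1.002, -0.771], 'qd': [0.021, -0.004, 0.006, -0.001, 0.0, -0.003], 'tau': [-0.883, -41.288, -25.783, -0.006, 0.037, -0.015], 'ee_pos': [495.613, 86.737, 222.612], 'ee_rot': [-0.0, 0.32, 0.948, 0.0], 'force': [0.339, 0.398, -0.022], 'wrist_torque': [-0.024, 0.016, 0.065], 'gripper_force': 0.0, 'grip_width': 1.003}
```

View pics/d.png

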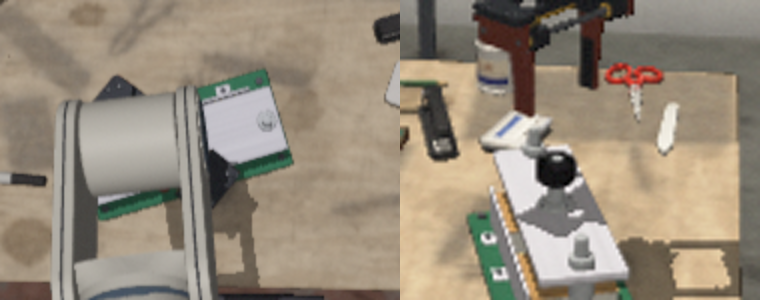

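In the side view the fingers straddle the knob: their midpoint is at about (556,98) and the knob is at (555,168). Now I descend to the grip height and close.

Request:
apply_moves:
  motion: [0, 0, -0.015, 0, 0, 0, -0.03, 0, 0, 0, -0.045, 0, 0, 0, -0.06, 0, 0, 0, -0.075, 0, 0, 0, -0.085, 0, 0, 0, -0.093, 0, 0, 0, -0.097, 0, 0, 0, -0.099, 0, 0, 0, -0.099, 0, 0, 0, -0.099, 0]

```text
t: 3.83
ee_pos: [496.3, 86.6, 124.1]
ee_rot: [0.0, 0.319, 0.948, 0.0]
force: [-0.9, 1.2, -0.6]
grip_width: 0.999
gripper_force: 0.0
```

Request:
apply_moves:
  motion: [0, 0, 0, 0, 0, 0, 0, 0, 0, 0, 0, 0, 0, 0, 0, 0, 0, 0, 0, 0, 0, 0, 0, 0, 0, 0, 0, 0, 0, 0, 0, 0]
  gripper: 0.3
  newtons: 35

```text
t: 4.5
ee_pos: [498.1, 88.1, 123.9]
ee_rot: [0.002, 0.32, 0.947, 0.002]
force: [7.6, 9.6, -6.3]
grip_width: 0.474
gripper_force: 35.0
```

Request:
apply_moves:
  motion: [0.001, 0.001, 0, 0, 0.002, 0.0015, 0, 0, 0.002, 0.0015, -0.001, 0, 0.002, 0.0015, -0.002, 0, 0.002, 0.0015, -0.003, 0, 0.002, 0.0015, -0.004, 0, 0.002, 0.0015, -0.005, 0, 0.002, 0.0015, -0.006, 0, 0.002, 0.0015, -0.007, 0, 0.002, 0.0015, -0.008, 0, 0.002, 0.0015, -0.008, 0, 0.002, 0.0015, -0.008, 0]

```text
t: 5.5
ee_pos: [498.3, 88.2, 116.0]
ee_rot: [0.0, 0.319, 0.948, 0.0]
force: [0.5, 2.6, 6.2]
grip_width: 0.477
gripper_force: 35.0
```

Request:
apply_moves:
  motion: [0, 0, -0.001, 0, 0, 0, -0.002, 0, 0, 0, -0.003, 0, 0, 0, -0.004, 0, 0, 0, -0.0045, 0, 0, 0, -0.005, 0, 0, 0, -0.0055, 0, 0, 0, -0.006, 0, 0, 0, -0.006, 0, 0, 0, -0.006, 0]

```text
t: 6.33
ee_pos: [498.3, 88.2, 110.8]
ee_rot: [0.0, 0.319, 0.948, 0.0]
force: [-2.8, 1.5, 16.4]
grip_width: 0.474
gripper_force: 35.0
```

Request:
apply_moves:
  motion: [0, 0, -0.0005, 0, 0, 0, -0.0005, 0, 0, 0, -0.0005, 0, 0, 0, -0.0005, 3, 0, 0, -0.0005, 6, 0, 0, -0.0005, 9, 0, 0, -0.0005, 12, 0, 0, -0.0005, 15, 0, 0, -0.0005, 15, 0, 0, -0.0005, 15]

```text
t: 7.17
ee_pos: [498.6, 88.6, 110.9]
ee_rot: [0.001, 0.193, 0.981, 0.001]
force: [-3.8, 5.5, 21.1]
grip_width: 0.477
gripper_force: 35.0
```

Request:
apply_moves:
  motion: [0, 0, 0, 3, 0, 0, 0, 6, 0, 0, 0, 7, 0, 0, 0, 7]

```text
t: 7.5
ee_pos: [498.7, 88.9, 110.9]
ee_rot: [0.001, 0.132, 0.991, 0.001]
force: [-4.8, 5.8, 20.7]
grip_width: 0.479
gripper_force: 35.0
```

Request:
apply_moves:
  motion: [0, 0, 0, 3, 0, 0, 0, 6, 0, 0, 0, 7, 0, 0, 0, 7]

```text
t: 7.83
ee_pos: [498.8, 89.1, 110.9]
ee_rot: [0.001, 0.072, 0.997, 0.001]
force: [-4.6, 7.8, 19.2]
grip_width: 0.478
gripper_force: 35.0
```

Request:
apply_moves:
  motion: [0, 0.0005, 0, 3, 0, 0.001, 0, 6, 0, 0.001, 0, 7, 0, 0.001, 0, 7]

```text
t: 8.17
ee_pos: [498.8, 89.5, 110.7]
ee_rot: [0.001, 0.01, 1.0, 0.0]
force: [-2.6, 3.5, 18.0]
grip_width: 0.478
gripper_force: 35.0
```

```bash
python3 - <<'E'
from h import *
s=robot.get_state();print(s["wrist_torque"],s["qpos"])
E
```

```text
[ 0.39078117  0.51570122 -0.00710269] [ 1.53731051e-01  4.20462879e-01  1.96567285e+00  7.25414481e-04
  7.53119384e-01 -1.39681251e+00]
```

Request:
apply_moves:
  motion: [0, 0, 0, 3, 0, 0, 0, 6, 0, 0, 0, 7, 0, 0, 0, 7]

```text
t: 8.5
ee_pos: [498.8, 89.7, 110.3]
ee_rot: [0.001, -0.051, 0.999, 0.001]
force: [-2.2, 6.2, 11.1]
grip_width: 0.478
gripper_force: 35.0
```

Request:
apply_moves:
  motion: [0, 0, -0.0005, 0, 0, 0, -0.001, 0, 0, 0, -0.0013, 0, 0, 0, -0.0013, 0]

```text
t: 8.83
ee_pos: [498.8, 89.7, 108.6]
ee_rot: [0.001, -0.05, 0.999, 0.001]
force: [-0.0, 5.3, 8.4]
grip_width: 0.482
gripper_force: 35.0
```

Request:
apply_moves:
  motion: [0, 0, -0.0005, 0, 0, 0, -0.001, 0, 0, 0, -0.0015, 0, 0, 0, -0.002, 0, 0, 0, -0.0025, 0, 0, 0, -0.0025, 0, 0, 0, -0.0025, 0]

```text
t: 9.42
ee_pos: [498.8, 89.7, 106.5]
ee_rot: [0.001, -0.05, 0.999, 0.001]
force: [-1.2, 5.8, 12.7]
grip_width: 0.477
gripper_force: 35.0
```

Request:
apply_moves:
  motion: [0, 0, -0.0005, 0, 0, 0, -0.0005, 0, 0, 0, -0.0005, 0]

```text
t: 9.67
ee_pos: [498.8, 89.7, 106.4]
ee_rot: [0.001, -0.05, 0.999, 0.001]
force: [-4.0, 5.4, 18.2]
grip_width: 0.48
gripper_force: 35.0
```

Request:
apply_moves:
  motion: [0, 0.0005, 0, -3, 0, 0.0005, -0.0001, -8, 0, 0.0005, -0.0002, -13, 0, 0.0005, -0.00025, -18, 0, 0.0005, -0.0003, -23, 0, 0.0005, -0.0004, -28, 0, 0.0005, -0.0005, -33, 0, 0.0005, -0.0006, -38, 0, 0.0005, -0.0006, -43, 0, 0.0005, -0.0007, -48, 0, 0.0005, -0.0007, -50, 0, 0.0005, -0.0007, -50]

```text
t: 10.67
ee_pos: [498.1, 88.2, 105.6]
ee_rot: [0.001, 0.377, 0.926, -0.001]
force: [-4.4, -8.0, 21.9]
grip_width: 0.479
gripper_force: 35.0
```

Request:
apply_moves:
  motion: [0, -0.0005, 0, -5, 0, -0.001, 0, -12, 0, -0.0015, -0.0001, -19, 0, -0.0015, -0.0002, -26, 0, -0.0015, -0.0003, -33, 0, -0.0015, -0.0004, -40, 0, -0.0015, -0.0005, -47, 0, -0.0015, -0.0006, -54, 0, -0.0015, -0.0007, -61, 0, -0.0015, -0.0008, -68, 0, -0.0015, -0.0008, -75, 0, -0.0015, -0.0008, -75]

```text
t: 11.67
ee_pos: [495.6, 87.8, 104.4]
ee_rot: [-0.001, 0.865, 0.503, -0.002]
force: [-12.6, -0.1, 25.8]
grip_width: 0.474
gripper_force: 35.0
```

Request:
apply_moves:
  motion: [-0.0005, 0, 0, -5, -0.001, 0, 0, -12, -0.0015, 0, 0, -19, -0.002, 0, 0, -26, -0.002, 0, -0.0001, -33, -0.002, 0, -0.0002, -40, -0.002, 0, -0.0003, -47, -0.002, 0, -0.0004, -54, -0.002, 0, -0.0004, -61, -0.002, 0, -0.0004, -68, -0.002, 0, -0.0004, -75, -0.002, 0, -0.0004, -75]

```text
t: 12.67
ee_pos: [494.6, 89.9, 103.7]
ee_rot: [-0.001, 0.992, -0.128, -0.001]
force: [-8.5, 14.1, 15.9]
grip_width: 0.478
gripper_force: 35.0
```

```bash
python3 - <<'E'
from h import *
s=robot.get_state();print(s["wrist_torque"],s["qpos"])
E
```

```text
[ 2.61535922  1.47807912 -0.03071692] [0.15406806 0.42923426 1.97500233 0.00512533 0.73891763 1.97798927]
```

Request:
apply_moves:
  motion: [0, 0, 0, 0, 0, 0, 0, 0, 0, 0, 0, 0, 0, 0, 0, 0, 0.0005, 0.0015, 0.0005, 0, 0.0005, 0.0015, 0.0005, 0, 0.0005, 0.0015, 0.0005, 0, 0.0005, 0.0015, 0.0005, 0]
  gripper: 0.9

```text
t: 13.33
ee_pos: [496.4, 89.5, 103.4]
ee_rot: [0.0, 0.992, -0.124, -0.0]
force: [-0.7, 0.3, 0.3]
grip_width: 0.9
gripper_force: 0.0
```

Request:
apply_moves:
  motion: [0, 0, 0, 5, 0, 0, 0, 12, 0, 0, 0, 19, 0, 0, 0, 26, 0, 0, 0, 33, 0, 0, 0, 40, 0, 0, 0, 47, 0, 0, 0, 54, 0, 0, 0, 61, 0, 0, 0, 68, 0, 0, 0, 75, 0, 0, 0, 82]

```text
t: 14.33
ee_pos: [496.4, 89.5, 103.4]
ee_rot: [0.0, 0.829, 0.56, -0.0]
force: [0.1, 0.6, 0.6]
grip_width: 0.9
gripper_force: 0.0
```

Request:
apply_moves:
  motion: [0, 0, 0, 7, 0, 0, 0, 14, 0, 0, 0, 21, 0, 0, 0, 28, 0, 0, 0, 35, 0, 0, 0, 42, 0, 0, 0, 49, 0, 0, 0, 56, 0, 0, 0, 63, 0, 0, 0, 70, 0, 0, 0, 77, 0, 0, 0, 84]

```text
t: 15.33
ee_pos: [496.5, 89.5, 103.5]
ee_rot: [0.0, 0.241, 0.97, -0.0]
force: [-0.7, 1.2, -0.2]
grip_width: 0.901
gripper_force: 0.0
```

```bash
python3 - <<'E'
from h import *
s=robot.get_state();print(s["force"],s["wrist_torque"],s["qpos"],s["ee_pos"])
s=robot.get_image("side")[...,::-1][170:260,290:390];cv2.imwrite("pics/e.png",cv2.resize(s,None,fx=6,fy=6,interpolation=2))
E
```

```text
[-0.71032868  1.24278536 -0.2374633 ] [-0.03983009 -0.0065423  -0.00717817] [ 1.54699398e-01  4.31223014e-01  1.97226832e+00 -5.64983363e-05
  7.38116785e-01 -9.29027710e-01] [496.45794715  89.45225316 103.45503037]
```

View pics/e.png

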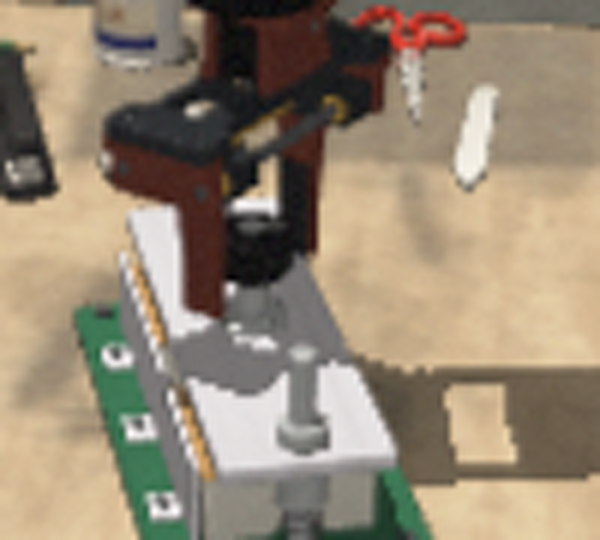

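The plate stays down: the column now stands well proud of it, from about (303,350) to (303,440). The thread is holding. Next I regrip and turn on.

Request:
apply_moves:
  motion: [0, 0, 0, 0, 0, 0, 0, 0, 0, 0, 0, 0, 0, 0, 0, 0, 0, 0, 0, 0, 0, 0, 0, 0, 0, 0, 0, 0]
  gripper: 0.3

```text
t: 15.97
ee_pos: [496.5, 89.6, 103.5]
ee_rot: [0.0, 0.244, 0.97, 0.0]
force: [0.4, 0.9, 0.4]
grip_width: 0.477
gripper_force: 35.0
```

Request:
apply_moves:
  motion: [0, 0, 0, -5, 0, 0, -0.0002, -12, 0, 0, -0.0003, -19, 0, 0, -0.0004, -26, 0, 0, -0.0005, -33, 0, 0, -0.0006, -40, 0, 0, -0.0007, -47, 0, 0, -0.0008, -54, 0, 0, -0.0009, -61, 0, 0, -0.001, -68, 0, 0, -0.0011, -75, 0, 0, -0.0012, -80]

```text
t: 16.97
ee_pos: [496.5, 89.6, 102.4]
ee_rot: [0.0, 0.812, 0.584, 0.0]
force: [0.1, 0.8, 2.0]
grip_width: 0.479
gripper_force: 35.0
```

Centred very well. Now the remaining 80°.

Request:
apply_moves:
  motion: [0, 0, -0.0001, -6, 0, 0, -0.0002, -13, 0, 0, -0.0003, -20, 0, 0, -0.0004, -27, 0, 0, -0.0005, -34, 0, 0, -0.0006, -41, 0, 0, -0.0007, -48, 0, 0, -0.0008, -55, 0, 0, -0.0009, -62, 0, 0, -0.001, -69, 0, 0, -0.0011, -75, 0, 0, -0.0012, -80]

```text
t: 17.97
ee_pos: [496.5, 89.6, 101.3]
ee_rot: [-0.0, 0.997, -0.075, 0.0]
force: [-0.3, 0.6, 2.4]
grip_width: 0.477
gripper_force: 35.0
```

Request:
apply_moves:
  motion: [0, 0, 0, 0, 0, 0, 0, 0, 0, 0, 0, 0, 0, 0, 0, 0, 0, 0, 0, 0, 0, 0, 0, 0]

```text
t: 18.47
ee_pos: [496.5, 89.6, 101.2]
ee_rot: [-0.0, 0.997, -0.072, 0.0]
force: [-0.7, 3.1, 2.6]
grip_width: 0.476
gripper_force: 35.0
```

```bash
python3 - <<'E'
from h import *
s=robot.get_state();print(s["force"],s["wrist_torque"],s["qpos"],s["qd"],s["ee_pos"])
s=robot.get_image("side")[...,::-1][170:260,290:390];cv2.imwrite("pics/f.png",cv2.resize(s,None,fx=6,fy=6,interpolation=2))
E
```

```text
[-0.69879881  3.0570317   2.55834944] [ 0.26489724  0.23594224 -0.00466613] [1.54892027e-01 4.35237867e-01 1.97318750e+00 1.45223824e-04
 7.32949082e-01 1.86876242e+00] [1.81695757e-03 6.55292405e-04 4.89005037e-04 7.96862596e-04
 4.74107394e-05 4.69643883e-03] [496.52695896  89.60371646 101.18395175]
```

View pics/f.png

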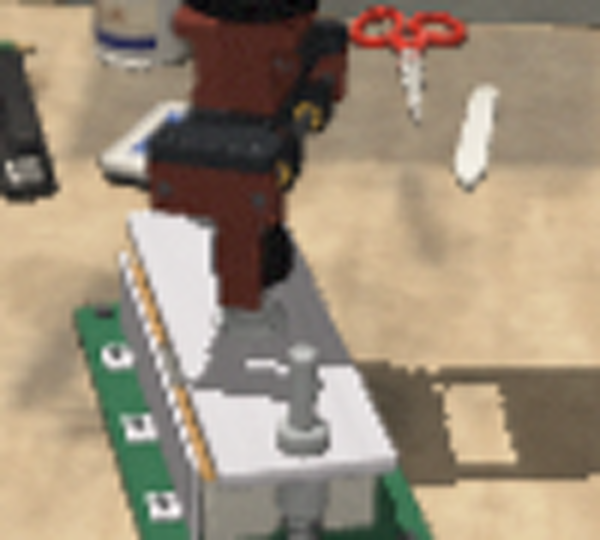

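The picture shows the knob gripped, with the plate's corner about 5 zoomed px (roughly 2 mm) lower, near (395,465). The measured depth is about 22 mm and everything is still, so I'm handing in.

```bash
python3 -c "
from bench import robot
print(robot.sign_off())"
```

```text
the job is handed in; nothing more can be done
None
```

The job is handed in: the screw dropped into the thread and was turned about one full turn forward (about 22 mm down by the arm's measurement), with the knob still gripped at 35 N; I released it once partway because of the wrist's range, and the thread held the plate. The sign-off returned no verdict.

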